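# Charge the smear drier and hold its air valve open

## Robot

A 7-joint arm with a two-finger parallel gripper is mounted at the origin on the work surface. World frame = base frame: x ahead of the robot, y to its left, z up, the work surface at z = 0. Lengths are in m, angles in rad, forces in N, time in s.
With the tool pointing down it reaches from about 0.4 to 0.875 m from the base axis. Payload 19.3 kg.
Tool frame: the origin (TCP) lies at the very end of the fingers, on their centre line; the grasp point (between the pads) lies 19 mm behind it; z points along the fingers, y is the line along which they close (so a half turn about z gives the same grasp; the last joint's range is limited). The gripper opens to 85 mm and grips with 20 to 120 N. Pads are 22 mm wide; open, the fingers measure 114 mm over their backs; the gripper's body (76 mm by 85 mm) begins 54 mm behind the grasp point. The pads swing forward as they close: fully open they stand 13 mm farther back than shut.
Start: joints at [1.09, 0.521, -0.036, 1.599, 0.021, 1.021, -0.113], TCP at [0.25, -0.573, 0.205] pointing down, gripper open.
Joint ranges: [-2.91, 2.91], [-0.3, 2.13], [-1.5, 1.42], [0.17, 2.43], [-1.26, 4.41], [0.16, 1.93], [-2.52, 2.52]. Speed limits (rad/s): [1.89, 1.89, 2.39, 2.39, 3.01, 3.01, 3.01].

## Interface

Orientations are given as [roll, pitch, yaw] about the fixed x, y, z axes, in that order (R = Rz(yaw) Ry(pitch) Rx(roll)).
In Python, from workcell import bot gives the robot as it stands.
- The arm moves only by the tool jog_arm, never from a script. Its argument "motion" is a list of rows, each a list of 5 numbers: the shift along the tool's x, y, z scaled (see below), then the turn about the tool's z scaled (see below), then the opening, from 0 (shut) to 1 (fully open). A call has 1 to 12 rows; each row shifts and turns the commanded pose from where the row before left it, along the tool's axes as they then stand; what a row does not reach is not made up. The controller multiplies each number of a shift by 30 mm and each number of a turn by 0.08 rad. A row lasts 1/10 s, in which the tool goes at most 50 mm and 8.59 degrees, less where a joint would pass 70% of its speed; a pose out of reach is approached as far as the arm can. A call with a number of a shift or a turn outside -1 to 1 is refused whole. A call with a gripper value outside its range is refused whole. The fingers move at their own pace and stop on an object; "newtons" is the grip in N (left out, the last holds). Time passes only in rows, so rows that do not move let the fingers close. It gives the time, the measured TCP pose, the force, the opening and the grip force at its end, in the units of the state.
- bot.observe(): the state, without advancing time (a new reading comes with each control period).
- bot.grab_frame(name): name is "side" or "top" or "wrist"; returns a dict with "pixels" (384x512x3 uint8, red, green, blue), "fovy" (degrees; the focal length in pixels is half the picture's height over the tangent of half this angle, whatever the lens; pixels are square), "cx", "cy" (the principal point, pixels), "rvec" (rotation vector, rad) and "tvec" (3), from world to camera coordinates, as OpenCV has them; the wrist camera has in their place "mount" (4x4, takes a point from camera to tool coordinates, whose origin is the TCP and whose axes are the flange's). Camera axes: x right, y down, z forward; pixel columns grow to the right and rows downward; lengths in m; the calibration is good to about 2 mm. A picture is of the moment at which its call begins: read the wrist's pose just before it. There is no depth.
- bot.job_done(): hands the job in; it is judged then, once.
The state is a dict: "clock": time; "qpos": joint angles; "qd": joint speeds; "joint_efforts": joint torques, N m; "position": TCP position; "tool_rot": TCP orientation; "force": force on the tool from outside, world axes, zero at the start; "moment": the same for the moment, N m; "grip_width": finger opening in m; "finger_force": force on a finger pad.
Only numpy, scipy, OpenCV 4.12 (cv2) and the standard library are available. Lean on these libraries where they do the work, as an engineer would, in place of code of your own. Each camera call takes 0.05 s, during which the arm holds its last target. There are 200 camera calls.

## Task

Charge the drier's air tank by pumping the hand lever at least three full strokes, each right down and all the way back up; then leave the lever up, pull the drier's sprung air-valve slide out until its pointer is level with the mark on the scale rail, and keep it there in the gripper: the job finishes while you are still holding the slide at the mark. Do not shift the mark, and leave the bottle, mouse and slide box where they are.

Things in the scene. Friction and masses are not known exactly. Their poses are not given: they have to be found in the camera images.
- pump: Hand air pump fixed to the bench: grey base plate 300 x 100 x 10 mm, two dark steel cheeks carrying the lever's hinge, a small upright pump cylinder in front of them, a white lying air tank (84 mm diameter, 150 mm long across) behind, top of its gauge 130 mm high. Origin on the bench under the lever's hinge (hinge axis along y, 110 mm up); the lever reaches from the hinge towards -x of this frame, the tank lies at x = +100 mm. z up.
- pump_lever (a joint): Angle of the pump lever, rad: 0 = sprung fully up (start; lever rises 0.36 rad above level away from the hinge), 0.72 = down on its stop (0.36 rad below level). A spring always lifts it back: it takes about 4 N straight down on the middle of the pad to start it and 10 N to hold it at the bottom; it comes up by itself as fast as the hand lets it. A full stroke is down to within 0.1 rad of the stop and back up to below 0.1 rad.
- lever_pad (a point): Middle of the upper face of the flat grey pad at the lever's free end. The pad is 64 mm long along the lever, 46 mm wide, 14 mm thick, its middle 150 mm from the hinge axis. The point is 169 mm above the bench with the lever up and 64 mm with it down, and is 138 mm towards -x of the hinge when up, 143 mm when down (about 150 mm midway). Nothing stands above it or under it except the bench. It can be pressed from above with shut fingers.
- drier: Smear drier fixed to the bench: white box 140 x 140 mm, 78 mm high (steel tray with three glass slides on top, an air bar along y at its back up to 112 mm), on a grey base plate 320 x 160 x 10 mm that reaches 170 mm in front of the box. Origin on the bench below the middle of the box's front face; the box lies at +x, the air-valve slide pulls straight out towards -x. z up. An aluminium scale rail (top 26 mm above the bench) runs along x on the front plate at y = +66 mm.
- valve_slide (a joint): How far the sprung air-valve slide is pulled out, m: 0 = home (start), 0.085 = stop. A spring pulls it back all the time: about 5 N at home, plus 1 N for every 10 mm (up to 14 N). It goes home when let go.
- slide_grip (a point): On the middle line of the slide's upright black pull tab, 70 mm above the bench. The tab is 12 mm thick along the pull direction (x of the drier), 36 mm wide across (y), and stands from 28 to 88 mm above the bench. It stands 70 mm in front of the box's face when home (clear gap 64 mm). It can be pinched from above across its thickness or hooked from behind. Moves with the slide; axes those of the drier.
- pointer_tip (a point): Tip of the slide's thin steel pointer, a 5 mm wide bar that sticks out of the tab to +y of the drier at about 31 mm above the bench; the tip is 50 mm to the side of the slide's middle line, level along x with the middle of the tab. Moves with the slide.
- mark_tip (a point): The mark: tip of the 5 mm wide steel tongue on the dark index rider (14 x 20 x 12 mm, top 39 mm above the bench) that is clamped on the scale rail and reaches towards the slide. Stands somewhere 35 to 65 mm out (towards -x of the drier) from the pointer's home. When the slide is at the mark, pointer and tongue face each other tip to tip with 2 mm between: their x in the drier's frame is equal. The rider is held by stiff friction and must stay where it is.
- stain_bottle: Bystander: capped brown bottle, 54 mm diameter, 110 mm high. Origin under its middle.
- mouse: Bystander: computer mouse 105 x 60 x 33 mm. Origin under its middle.
- slide_box: Bystander: closed slide box 102 x 82 x 36 mm. Origin under its middle.

How it is judged:
By the outcome, as a careful person would: the job done as asked, in the order asked, and still so for the second after the job is handed in, while the arm keeps its last pose, push and grip.
It also fails if it takes over 56 s, if anything falls off the work surface, if the arm or the gripper's body presses on something with over 40 N, if the wrist force passes 120 N, or if a joint passes its speed limit or range.

## Working session

There is one attempt and no reset: what is moved stays moved. The work goes in short steps, Python scripts to look and compute and a tool call to move; the robot and the scene stay as the last step left them, time stands still between calls to the robot, and variables do not carry over. Pictures are saved under pics/ and viewed, at most 10 in all, crops included, and the job is handed in when it is done.

Besides the shell and the picture viewer there is one more tool, called after ">>>" as name(argument=value, ...) on one line, values as JSON. jog_arm: Moves the arm, as the interface text tells. Shifts and turns lie within -1 to 1; 1 stands for 30 mm of shift or 0.08 rad of turn. Its arguments: {"type":"object","properties":{"motion":{"type":"array","items":{"type":"array","items":{"type":"number"}}},"newtons":{"type":"number"}},"required":["motion"]}

```bash
mkdir -p pics
cat > h.py <<'E'
import numpy as np, cv2
from workcell import bot
def cam(n,save=None):
    s=bot.observe(); f=bot.grab_frame(n)
    if save: cv2.imwrite('pics/'+save,f['pixels'][:,:,::-1])
    h=f['pixels'].shape[0]; fl=h/2/np.tan(np.radians(f['fovy'])/2)
    if n=='wrist':
        from scipy.spatial.transform import Rotation as R
        T=np.eye(4);T[:3,:3]=R.from_euler('xyz',s['tool_rot']).as_matrix();T[:3,3]=s['position']
        M=T@np.array(f['mount']);Rc=M[:3,:3];o=M[:3,3]
    else:
        Rw=cv2.Rodrigues(np.array(f['rvec'],float))[0];Rc=Rw.T;o=-Rc@np.array(f['tvec']).ravel()
    return dict(f=fl,c=(f['cx'],f['cy']),R=Rc,o=o,px=f['pixels'])
def at(c,u,v,z):
    d=c['R']@np.array([(u-c['c'][0])/c['f'],(v-c['c'][1])/c['f'],1]);return c['o']+d*(z-c['o'][2])/d[2]
def proj(c,p):
    q=c['R'].T@(np.array(p)-c['o']);return q[:2]/q[2]*c['f']+np.array(c['c'])
E
python3 - <<'E'
from h import *
a=cam('top');b=cam('side')
print(bot.observe()); print(a['o'],a['R'],a['f'],b['o'])
import pickle;pickle.dump((a,b),open('c.pkl','wb'))
for n,c in(('top',a),('side',b)): cv2.imwrite(f'pics/{n}1.png',cv2.resize(c['px'][:,:,::-1],(800,600),interpolation=cv2.INTER_CUBIC))
E
```

```text
{'clock': 0.1, 'qpos': array([ 1.08981541,  0.52194234, -0.03635185,  1.59996382,  0.02120689,
        1.02110739, -0.11279891]), 'qd': array([-1.14365051e-03, -1.72094261e-03, -3.95797285e-04, -1.41949677e-05,
        1.08899310e-03,  1.13981021e-03, -6.96926814e-04]), 'joint_efforts': array([ 4.33655092e-03, -9.28486490e+01,  1.98423207e+00, -3.70533729e+01,
        1.80535245e-02,  5.21909416e-03,  9.63590765e-05]), 'position': array([ 0.24942027, -0.57270386,  0.20468596]), 'tool_rot': array([-3.14055913e+00,  6.70028551e-05,  4.10796078e-01]), 'force': array([-0.01526024,  0.31208549,  0.13632528]), 'moment': array([0.01634616, 0.00305086, 0.01641463]), 'finger_force': 0.0, 'grip_width': 0.08547428308064389}
[0.45853695 0.10686188 1.22265496] [[-0.00384936 -0.99339673  0.11466526]
 [-0.99993406  0.00258311 -0.01118961]
 [ 0.01081953 -0.11470077 -0.99334117]] 391.19765059216377 [0.16760668 0.81027029 0.63559098]
```

View pics/top1.png

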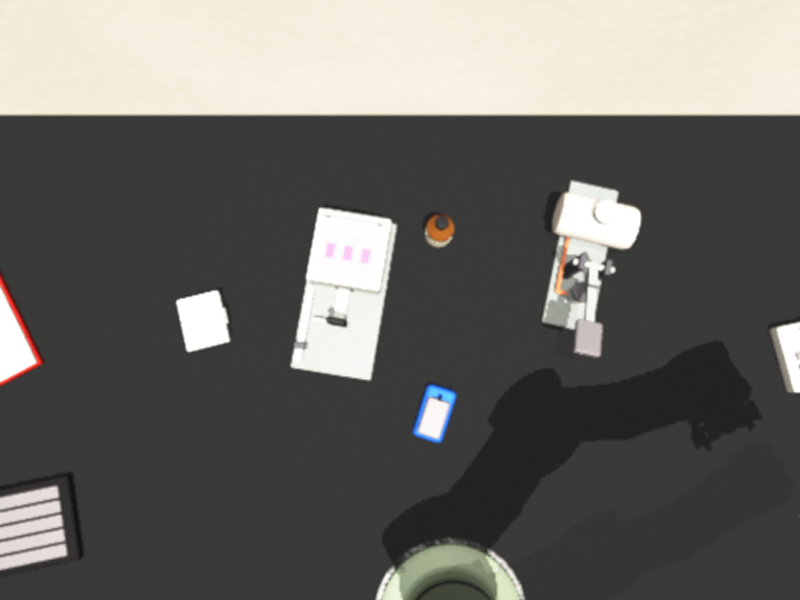

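View pics/side1.png

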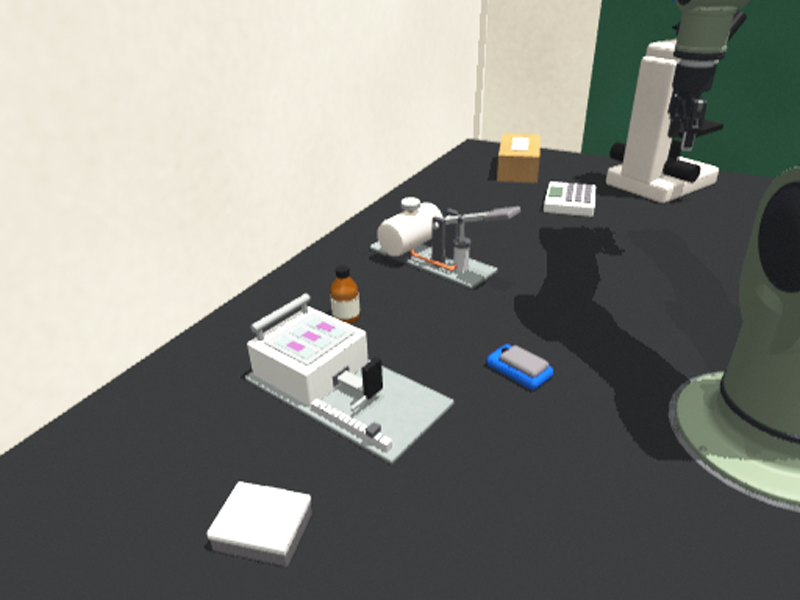

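The top view shows the drier plate's front corners at (292,367) and (371,380) and its right edge running to (396,224). The pull tab is at about (337,321), the rider at (300,345), and the lever pad at (588,338) in the 800 px image. The side view shows the lever up.

Run:
```python
from h import *
import pickle
a,b=pickle.load(open('c.pkl','rb'))
k=512/800
def t(n,u,v,z,c=a): print(n,np.round(at(c,u*k,v*k,z),4))
t('dr FL',292,367,.01);t('dr FR',371,380,.01);t('dr BR',396,224,.01)
t('box FL',307,283,.078);t('box FR',383,292,.078);t('box BL',320,208,.078);t('box BR',393,216,.078)
t('tab top',338,320,.088);t('rider',300,345,.039)
for p in [(575,320),(603,322),(600,357),(574,354)]: t('pad',*p,.165)
t('pump',571,182,.01);t('pump',618,190,.01);t('pump',543,325,.01)
t('pad side',505,212,.169,b); t('tab side',373,362,.088,b);t('rider side',374,426,.039,b)
t('bottle',440,228,.11);t('mouse',435,413,.03);t('sbox',205,321,.036)
A=cv2.resize(a['px'][160:260,170:270,::-1],(500,500),interpolation=cv2.INTER_CUBIC)
B=cv2.resize(a['px'][110:240,330:430,::-1],(290,377),interpolation=cv2.INTER_CUBIC)
im=np.zeros((500,790,3),np.uint8);im[:,:500]=A;im[:377,500:]=B
cv2.imwrite('pics/crop1.png',im)
```

```text
dr FL [0.4731 0.3061 0.01  ]
dr FR [0.447  0.1506 0.01  ]
dr BR [0.7607 0.1004 0.01  ]
box FL [0.63   0.2693 0.078 ]
box FR [0.6125 0.1257 0.078 ]
box BL [0.7753 0.2463 0.078 ]
box BR [0.7594 0.1064 0.078 ]
tab top [0.5588 0.2093 0.088 ]
rider [0.5149 0.2866 0.039 ]
pad [ 0.5508 -0.2101  0.165 ]
pad [ 0.5472 -0.2589  0.165 ]
pad [ 0.4864 -0.2511  0.165 ]
pad [ 0.4918 -0.2061  0.165 ]
pump [ 0.8483 -0.2587  0.01  ]
pump [ 0.8314 -0.3547  0.01  ]
pump [ 0.5545 -0.1921  0.01  ]
pad side [ 0.5121 -0.2331  0.169 ]
tab side [0.5566 0.2104 0.088 ]
rider side [0.5134 0.2854 0.039 ]
bottle [0.7281 0.0191 0.11  ]
mouse [0.3837 0.0266 0.03  ]
sbox [0.5622 0.4719 0.036 ]
```

View pics/crop1.png

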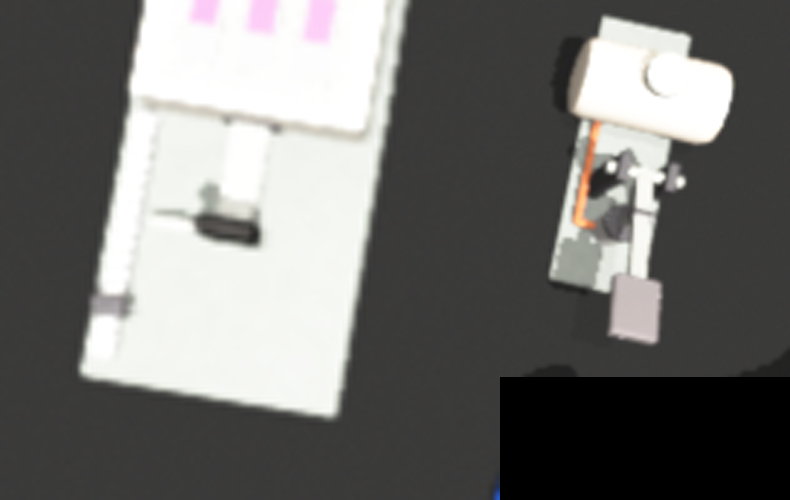

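>>> jog_arm(motion=[[0.97,-0.53,0,0,0],[0.97,-0.53,0,0,0],[0.97,-0.53,0,0,0],[0.97,-0.53,0,0,0],[0.97,-0.53,0,0,0],[0.97,-0.53,0,0,0],[0.97,-0.53,0,0,0],[0.97,-0.53,0,0,0],[0.97,-0.53,0,0,0],[0.97,-0.53,0,0,0],[0.97,-0.53,0,0,0],[0.97,-0.53,0,0,0]])

```text
clock: 1.3
position: [0.4941, -0.2574, 0.205]
tool_rot: [-3.141, 0.0, 0.411]
force: [0.3, -0.4, -0.4]
grip_width: -0.0002
finger_force: 0.0
```

>>> jog_arm(motion=[[0.97,-0.53,0,0,0],[0,0,0,0,0],[0,0,0,0,0],[0,0,0,0,0],[0,0,0,0,0]])

```text
clock: 1.8
position: [0.5132, -0.2334, 0.2052]
tool_rot: [3.141, 0.0, 0.409]
force: [-0.1, -0.8, -0.7]
grip_width: 0.0002
finger_force: 0.0
```

>>> jog_arm(motion=[[0,0,0.7,0,0],[0,0,0.7,0,0],[0,0,0.7,0,0],[0,0,0.7,0,0],[0,0,0.7,0,0],[0,0,0.7,0,0],[0,0,0.4,0,0],[0,0,0,0,0],[0,0,0,0,0]])

```text
clock: 2.7
position: [0.5135, -0.2332, 0.0675]
tool_rot: [3.142, 0.001, 0.41]
force: [-2.7, 0.5, 7.4]
grip_width: 0.0003
finger_force: 3.7
```

Run:
```python
from h import *
b=cam('side')
cv2.imwrite('pics/s2.png',cv2.resize(b['px'][110:210,220:350,::-1],(780,600),interpolation=cv2.INTER_CUBIC))
```

```text
(no output)
```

View pics/s2.png

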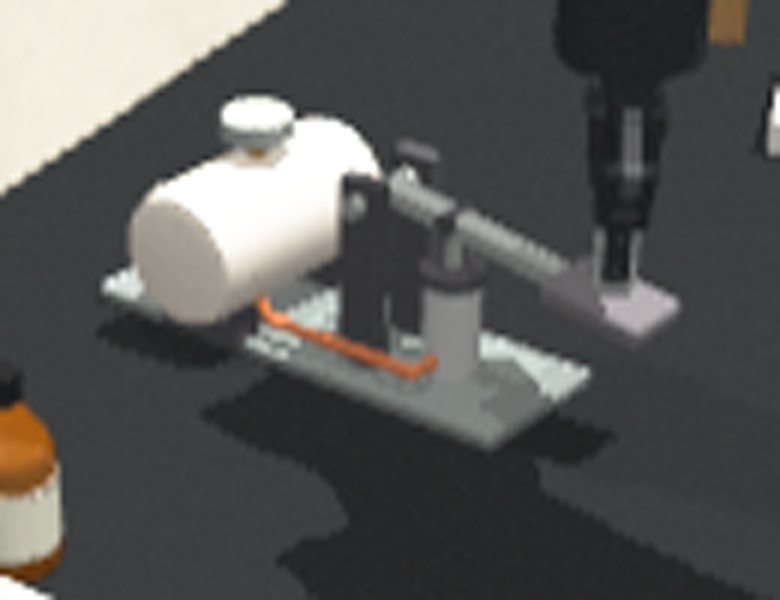

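The lever is down under the fingertips, and the contact sits on the pad at about (620,290) in the crop. I'll press a little further to feel for the stop.

>>> jog_arm(motion=[[0,0,0.2,0,0],[0,0,0,0,0],[0,0,0,0,0]])

```text
clock: 3.05
position: [0.514, -0.2334, 0.0621]
tool_rot: [3.141, -0.001, 0.41]
force: [-0.9, -0.2, 7.7]
grip_width: 0.0003
finger_force: 3.8
```

>>> jog_arm(motion=[[0,0,0.1,0,0],[0,0,0,0,0],[0,0,0,0,0]])

```text
clock: 3.35
position: [0.5144, -0.2335, 0.0593]
tool_rot: [3.14, -0.001, 0.41]
force: [1.9, -1.3, 8.2]
grip_width: -0.0003
finger_force: 3.9
```

>>> jog_arm(motion=[[0,0,0.15,0,0],[0,0,0,0,0],[0,0,0,0,0]])

```text
clock: 3.65
position: [0.5146, -0.2335, 0.0549]
tool_rot: [3.14, -0.002, 0.41]
force: [1.5, -0.7, 8.7]
grip_width: 0.0002
finger_force: 4.0
```

>>> jog_arm(motion=[[0,0,0.15,0,0],[0,0,0,0,0],[0,0,0,0,0]])

```text
clock: 3.95
position: [0.5147, -0.2335, 0.0504]
tool_rot: [3.14, -0.002, 0.41]
force: [0.6, -0.5, 8.8]
grip_width: 0.0001
finger_force: 4.0
```

>>> jog_arm(motion=[[0,0,0.15,0,0],[0,0,0,0,0],[0,0,0,0,0]])

```text
clock: 4.25
position: [0.5147, -0.2335, 0.0459]
tool_rot: [3.14, -0.002, 0.41]
force: [1.0, -0.5, 9.7]
grip_width: -0.0002
finger_force: 4.1
```

>>> jog_arm(motion=[[0,0,0.1,0,0],[0,0,0,0,0],[0,0,0,0,0]])

```text
clock: 4.55
position: [0.5147, -0.2335, 0.0429]
tool_rot: [3.14, -0.002, 0.41]
force: [1.4, -1.4, 9.7]
grip_width: -0.0
finger_force: 4.2
```

Run:
```python
from h import *
b=cam('side')
cv2.imwrite('pics/s3.png',cv2.resize(b['px'][110:210,220:350,::-1],(780,600),interpolation=cv2.INTER_CUBIC))
```

```text
(no output)
```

View pics/s3.png

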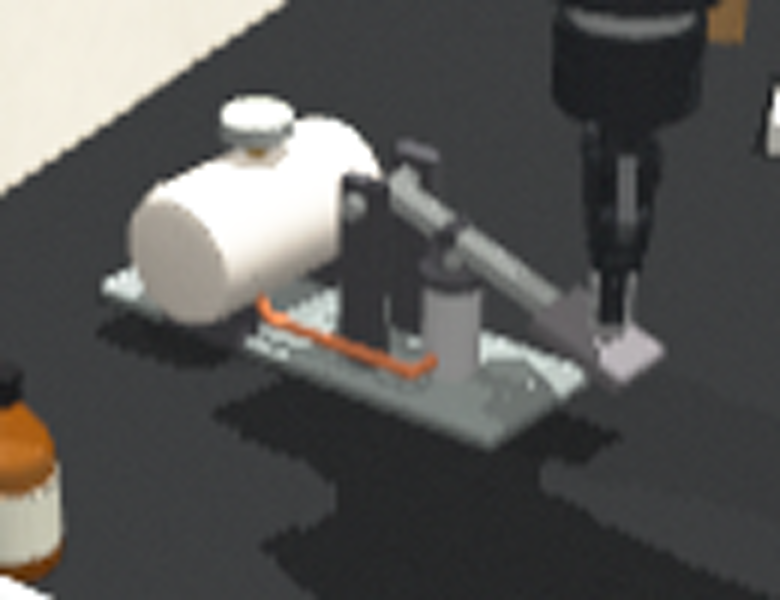

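The lever is well below level but hasn't reached a stop yet. The contact is still on the pad.

>>> jog_arm(motion=[[0,0,0.1,0,0],[0,0,0,0,0],[0,0,0,0,0]])

```text
clock: 4.9
position: [0.5147, -0.2335, 0.0399]
tool_rot: [3.14, -0.002, 0.41]
force: [1.7, -0.8, 8.3]
grip_width: -0.0003
finger_force: 4.2
```

>>> jog_arm(motion=[[0,0,0.1,0,0],[0,0,0,0,0],[0,0,0,0,0]])

```text
clock: 5.2
position: [0.5154, -0.2338, 0.038]
tool_rot: [3.138, -0.003, 0.41]
force: [-2.0, 0.7, 28.2]
grip_width: -0.0002
finger_force: 13.6
```

>>> jog_arm(motion=[[0,0,0.1,0,0],[0,0,0,0,0],[0,0,0,0,0]])

```text
clock: 5.5
position: [0.516, -0.2341, 0.0365]
tool_rot: [3.137, -0.004, 0.409]
force: [-9.5, 3.1, 57.4]
grip_width: 0.0002
finger_force: 28.2
```

>>> jog_arm(motion=[[0,0,-0.75,0,0],[0,0,-1,0,0],[0,0,-1,0,0],[0,0,-1,0,0],[0,0,-1,0,0],[0,0,-1,0,0],[0,0,0,0,0],[0,0,0,0,0],[0,0,0,0,0]])

```text
clock: 6.4
position: [0.5132, -0.2326, 0.2045]
tool_rot: [-3.141, 0.001, 0.41]
force: [-0.2, 0.8, 0.8]
grip_width: 0.0
finger_force: 0.0
```

>>> jog_arm(motion=[[0,0,0.8,0,0],[0,0,0.8,0,0],[0,0,0.8,0,0],[0,0,0.8,0,0],[0,0,0.8,0,0],[0,0,0.8,0,0],[0,0,0.8,0,0],[0,0,0,0,0],[0,0,0,0,0],[0,0,0,0,0]])

```text
clock: 7.4
position: [0.5144, -0.2328, 0.0377]
tool_rot: [3.141, -0.001, 0.41]
force: [-2.7, 1.1, 25.7]
grip_width: 0.0
finger_force: 12.5
```

>>> jog_arm(motion=[[0,0,-0.6,0,0],[0,0,-1,0,0],[0,0,-1,0,0],[0,0,-1,0,0],[0,0,-1,0,0],[0,0,-1,0,0],[0,0,0,0,0],[0,0,0,0,0],[0,0,0,0,0]])

```text
clock: 8.3
position: [0.5131, -0.2322, 0.2037]
tool_rot: [-3.14, 0.002, 0.411]
force: [-0.1, 0.3, -1.5]
grip_width: -0.0001
finger_force: 0.0
```

>>> jog_arm(motion=[[0,0,0.8,0,0],[0,0,0.8,0,0],[0,0,0.8,0,0],[0,0,0.8,0,0],[0,0,0.8,0,0],[0,0,0.8,0,0],[0,0,0.8,0,0],[0,0,0,0,0],[0,0,0,0,0],[0,0,0,0,0]])

```text
clock: 9.3
position: [0.5143, -0.2327, 0.0375]
tool_rot: [3.141, -0.001, 0.411]
force: [-3.8, 0.3, 28.2]
grip_width: -0.0002
finger_force: 13.8
```

>>> jog_arm(motion=[[0,0,-0.6,0,0],[0,0,-1,0,0],[0,0,-1,0,0],[0,0,-1,0,0],[0,0,-1,0,0],[0,0,-1,0,0],[0,0,0,0,0],[0,0,0,0,0],[0,0,0,0,0]])

```text
clock: 10.2
position: [0.5131, -0.2321, 0.2036]
tool_rot: [-3.14, 0.002, 0.411]
force: [-0.0, 1.2, -0.6]
grip_width: 0.0002
finger_force: 0.0
```

>>> jog_arm(motion=[[0,0,0.8,0,0],[0,0,0.8,0,0],[0,0,0.8,0,0],[0,0,0.8,0,0],[0,0,0.8,0,0],[0,0,0.8,0,0],[0,0,0.8,0,0],[0,0,0,0,0],[0,0,0,0,0],[0,0,0,0,0]])

```text
clock: 11.2
position: [0.5143, -0.2326, 0.0375]
tool_rot: [3.141, -0.001, 0.411]
force: [-4.2, 1.1, 28.3]
grip_width: -0.0002
finger_force: 14.1
```

>>> jog_arm(motion=[[0,0,-0.6,0,0],[0,0,-1,0,0],[0,0,-1,0,0],[0,0,-1,0,0],[0,0,-1,0,0],[0,0,-1,0,0],[0,0,0,0,0],[0,0,0,0,0],[0,0,0,0,0]])

```text
clock: 12.1
position: [0.5131, -0.2322, 0.2036]
tool_rot: [-3.14, 0.002, 0.411]
force: [-0.7, -0.4, -0.4]
grip_width: -0.0
finger_force: 0.0
```

>>> jog_arm(motion=[[0.52,-0.92,0,0,0],[0.52,-0.92,0,0,0],[0.52,-0.92,0,0,0],[0.52,-0.92,0,0,0],[0.52,-0.92,0,0,0],[0.52,-0.92,0,0,0],[0.52,-0.92,0,0,0],[0.52,-0.92,0,0,0],[0.52,-0.92,0,0,0],[0.52,-0.92,0,0,0],[0.52,-0.92,0,0,0],[0.52,-0.92,0,0,0]])

```text
clock: 13.3
position: [0.5526, 0.1471, 0.2037]
tool_rot: [-3.141, 0.002, 0.411]
force: [0.7, -0.2, -0.1]
grip_width: 0.0001
finger_force: 0.0
```

>>> jog_arm(motion=[[0.52,-0.92,0,0,0.6],[0.52,-0.92,0,0,0.6],[0,0,0,-1,0.6],[0,0,0,-1,0.6],[0,0,0,-1,0.6],[0,0,0,-1,0.6],[0,0,0,-1,0.6],[0,0,0,-1,0.6],[0,0,0,-1,0.6]])

```text
clock: 14.2
position: [0.5592, 0.2088, 0.2036]
tool_rot: [-3.14, 0.002, 0.974]
force: [1.4, 0.2, -0.2]
grip_width: 0.0509
finger_force: 0.0
```

>>> jog_arm(motion=[[0,0,0,-1,0.6],[0,0,0,-1,0.6],[0,0,0,-1,0.6],[0,0,0,-1,0.6],[0,0,0,-1,0.6],[0,0,0,-0.5,0.6],[0,0,0,0,0.6],[0,0,0,0,0.6],[0,0,0,0,0.6]])

```text
clock: 15.1
position: [0.5596, 0.209, 0.2046]
tool_rot: [-3.141, 0.0, 1.41]
force: [0.5, -0.1, 0.9]
grip_width: 0.051
finger_force: 0.0
```

Run:
```python
from h import *
w=cam('wrist')
import pickle;pickle.dump(w,open('w.pkl','wb'))
print(w['o'],w['R'],w['f'])
cv2.imwrite('pics/w1.png',cv2.resize(w['px'][:,:,::-1],(800,600),interpolation=cv2.INTER_CUBIC))
```

```text
[0.57352268 0.28877006 0.37390001] [[ 9.86961521e-01 -1.52349767e-01 -5.19278718e-02]
 [-1.60953398e-01 -9.36132570e-01 -3.12649668e-01]
 [-9.79267996e-04  3.16931159e-01 -9.48448038e-01]] 266.66391556190734
```

View pics/w1.png

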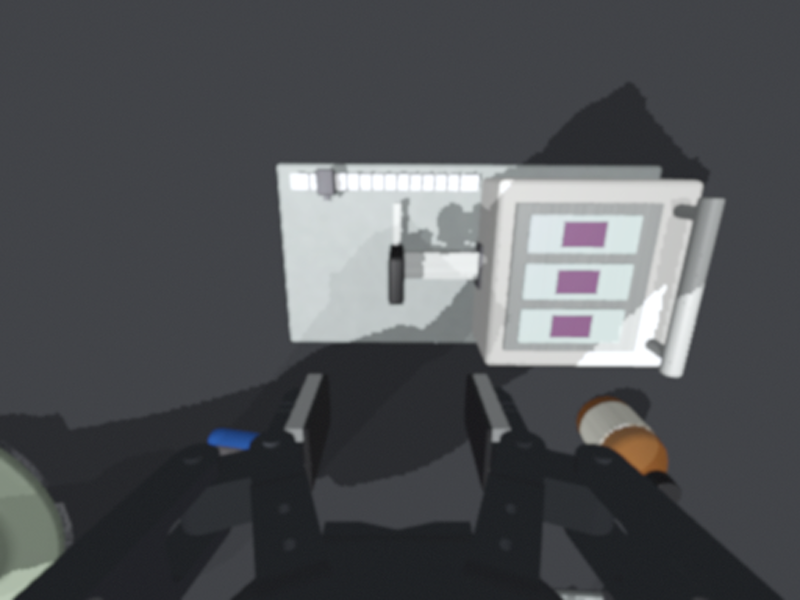

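The wrist view shows the tab top at (397,277), the pointer tip at (398,204), the rider at (327,183) with its tongue near (329,198), and the rail running horizontally, so the yaw is right. The fingers are at (310,400) and (488,400).

Run:
```python
from h import *
import pickle
w=pickle.load(open('w.pkl','rb'));k=512/800
from numpy import sin,cos
P={n:at(w,u*k,v*k,z) for n,u,v,z in [('ptr',398,205,.031),('rider',327,172,.039),('riderfront',328,194,.039),('tabtopmid',397,276,.088),('rail',290,183,.026),('rail2',480,183,.026)]}
for n in P: print(n,P[n].round(4))
r=P['rail2']-P['rail'];y=np.arctan2(r[1],r[0]);print('yaw',y)
ex=np.array([cos(y),sin(y),0]);ey=np.array([-sin(y),cos(y),0])
s=bot.observe()['position']
print('mark-ptr',ex@(P['riderfront']-P['ptr']),ex@(P['rider']-P['ptr']), 'tab-tcp',ex@(P['tabtopmid']-s),ey@(P['tabtopmid']-s))
A=w['px'][100:190,175:265,::-1]
cv2.imwrite('pics/w1c.png',cv2.resize(A,(600,600),interpolation=cv2.INTER_CUBIC))
```

```text
ptr [0.5697 0.2613 0.031 ]
rider [0.5201 0.2949 0.039 ]
riderfront [0.5174 0.2789 0.039 ]
tabtopmid [0.5618 0.2178 0.088 ]
rail [0.487  0.2917 0.026 ]
rail2 [0.6371 0.2673 0.026 ]
yaw -0.16162568804409855
mark-ptr -0.054393039177410084 -0.054306438699739376 tab-tcp 0.0007104982463514928 0.008992165467655138
```

View pics/w1c.png

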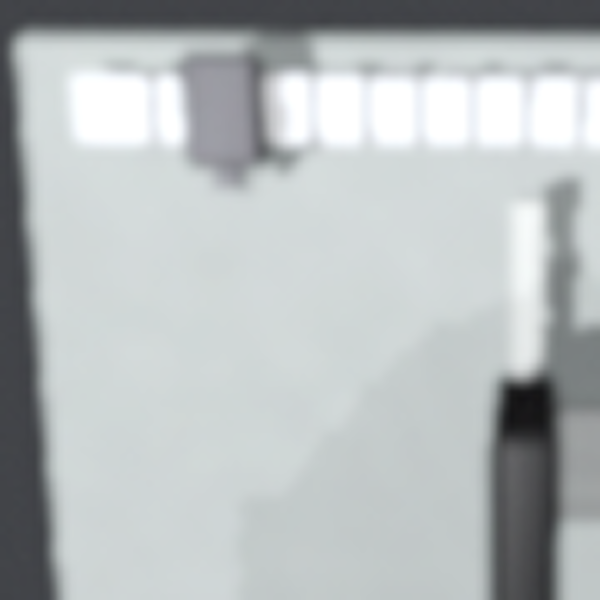

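The rider's tongue tip is at crop (234,182) and the pointer tip at (527,203), so the mark is about 54 mm out. The fingers are centred on the tab to within a few mm, so I'll descend and pinch.

>>> jog_arm(motion=[[0.1,0,0.7,0,0.6],[0,0,0.8,0,0.6],[0,0,0.8,0,0.6],[0,0,0.8,0,0.6],[0,0,0.8,0,0.6],[0,0,0.7,0,0.6],[0,0,0.4,0,0.6],[0,0,0,0,0.6],[0,0,0,0,0.6]])

```text
clock: 16.05
position: [0.5606, 0.2122, 0.0558]
tool_rot: [3.141, -0.0, 1.411]
force: [0.3, -0.0, 0.1]
grip_width: 0.051
finger_force: 0.0
```

>>> jog_arm(motion=[[0,0,0,0,0],[0,0,0,0,0],[0,0,0,0,0],[0,0,0,0,0],[0,0,0,0,0],[0,0,0,0,0]], newtons=80)

```text
clock: 16.65
position: [0.5593, 0.2123, 0.0561]
tool_rot: [-3.141, 0.0, 1.411]
force: [-11.7, -0.5, 15.4]
grip_width: 0.0088
finger_force: 78.6
```

>>> jog_arm(motion=[[0,-0.3,0,0,0],[0,-0.3,0,0,0],[0,-0.3,0,0,0],[0,-0.3,0,0,0],[0,-0.2,0,0,0],[0,0,0,0,0],[0,0,0,0,0]])

```text
clock: 17.35
position: [0.5206, 0.2189, 0.0562]
tool_rot: [3.138, -0.002, 1.41]
force: [8.9, 0.4, 1.0]
grip_width: 0.0088
finger_force: 78.5
```

Run:
```python
from h import *
w=cam('wrist')
import pickle;pickle.dump(w,open('w.pkl','wb'))
cv2.imwrite('pics/w2.png',cv2.resize(w['px'][:,:,::-1],(800,600),interpolation=cv2.INTER_CUBIC))
```

```text
(no output)
```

View pics/w2.png

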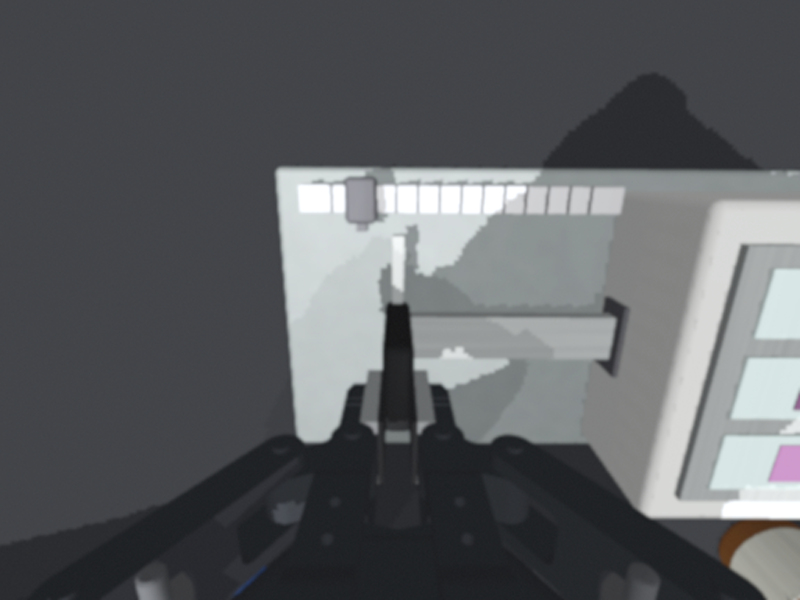

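The tab is held. The pointer is at (398,236) with its base near (398,290), and the tongue tip is at (362,228), so the slide needs a bit further. I'll measure the remainder at sub-pixel level.

```bash
cat > m.py <<'E'
from h import *
import sys
w=cam('wrist')
g=w['px'].astype(int).sum(2)
y=-0.1605;ex=np.array([np.cos(y),np.sin(y),0])
if len(sys.argv)>1: cv2.imwrite('pics/'+sys.argv[1],cv2.resize(w['px'][110:190,205:285,::-1],(600,600),interpolation=cv2.INTER_CUBIC))
else: print(g[138:156,222:268:1])
E
python3 - <<'E'
from h import *
import pickle
w=pickle.load(open('w.pkl','rb'));k=512/800
np.set_printoptions(linewidth=250)
g=w['px'].astype(int).sum(2)//3
print(g[138:162,224:264])
y=-0.1605;ex=np.array([np.cos(y),np.sin(y),0])
q=lambda u,v,z:ex@at(w,u,v,z)
print(q(362*k,228*k,.031)-q(398.5*k,236*k,.031), q(362*k,228*k,.033)-q(398.5*k,236*k,.031),q(362*k,221*k,.039)-q(398.5*k,236*k,.031))
E
```

```text
[[159 160 160 159 159 158 158 157 155 153 152 151 151 149 141 125 105 109 130 144 150 157 163 176 198 212 217 217 216 217 217 217 216 216 215 215 215 215 215 215]
 [157 159 158 157 159 158 156 155 155 153 151 150 150 148 141 125 110 114 133 144 154 170 186 197 208 215 217 217 217 217 218 217 217 216 215 215 215 215 215 215]
 [152 153 153 152 153 152 152 152 150 148 147 146 145 144 137 127 122 128 139 147 155 176 197 210 216 217 218 218 218 218 218 217 217 217 216 216 216 215 215 215]
 [145 144 143 142 141 140 141 141 140 138 137 137 137 137 138 144 154 161 163 164 167 180 200 214 218 218 218 218 218 218 218 218 217 217 216 216 216 216 215 215]
 [158 154 153 148 140 134 133 135 133 131 129 133 142 150 161 176 190 195 194 193 194 198 207 215 218 218 218 218 218 218 218 218 217 217 216 216 215 215 215 214]
 [190 188 185 178 162 150 147 146 144 141 138 147 168 181 191 202 209 212 211 212 212 213 215 217 218 218 218 218 218 218 218 218 217 217 216 212 210 209 209 207]
 [210 209 207 197 180 165 161 160 159 154 148 163 188 203 209 213 215 216 216 216 216 217 217 218 218 218 218 218 218 218 
[... 2177 characters left out ...]
 213 213 213 214 212 209 206 204 204 203 204 204 203 203 203 203 204 203 203 203 203 203 210 225 238 245 245 245 244 238 218 186 157 147 147 147]
 [213 213 213 213 212 213 213 212 211 208 205 203 203 203 203 203 203 203 203 204 203 204 204 204 204 204 209 223 237 242 243 243 244 238 222 192 159 147 146 147]
 [212 212 212 212 212 212 212 211 208 205 203 202 203 203 203 203 203 203 203 203 204 204 204 204 204 204 209 222 234 238 239 241 243 238 222 191 156 144 145 147]
 [212 212 211 211 211 211 210 208 206 203 202 202 202 203 203 203 202 203 202 203 203 204 204 204 204 204 209 221 231 235 236 239 241 236 220 188 152 139 142 145]]
-0.016889384608090863 -0.016729948806643136 -0.01616894008067299
```

>>> jog_arm(motion=[[0,-0.25,0,0,0],[0,-0.22,0,0,0],[0,0,0,0,0],[0,0,0,0,0],[0,0,0,0,0]])

```text
clock: 17.9
position: [0.5071, 0.2212, 0.0562]
tool_rot: [3.138, -0.002, 1.41]
force: [9.9, -0.2, 0.9]
grip_width: 0.0093
finger_force: 78.5
```

Run:
```python
from h import *
w=cam('wrist')
np.set_printoptions(linewidth=250)
g=w['px'].astype(int).sum(2)//3
print(w['R'][:,0]);print(g[140:158:1,232:270])
import pickle;pickle.dump(w,open('w.pkl','wb'))
```

```text
[ 0.98700006 -0.16068338  0.00342376]
[[217 217 217 217 217 218 217 212 194 162 144 147 153 154 153 153 152 151 151 151 150 148 146 145 144 143 137 128 128 139 163 191 209 216 218 219 219 219]
 [217 217 217 217 218 217 217 214 202 177 152 143 144 143 142 140 140 140 140 140 140 138 138 137 136 136 137 139 146 152 168 195 213 218 219 219 219 219]
 [217 217 217 217 217 217 217 216 210 194 170 156 151 151 147 140 133 131 131 132 132 132 140 146 149 152 159 170 177 172 172 195 213 218 219 219 219 219]
 [218 217 217 217 217 217 217 216 214 207 196 189 187 186 182 167 151 144 144 143 142 148 166 180 186 190 194 199 199 186 175 190 207 213 216 218 219 219]
 [217 218 217 217 218 217 216 216 216 214 211 210 209 209 205 189 168 159 158 158 157 167 188 204 210 211 209 208 203 186 170 176 189 198 208 216 219 219]
 [217 217 217 217 217 217 216 216 216 216 215 215 216 215 211 195 173 164 163 163 163 174 196 212 217 214 205 196 187 173 159 158 164 177 199 214 219 219]
 [217 217 217 217 217 217 216 216 216 216 216 216 216 216 211 195 175 165 164 163 164 175 198 213 217 213 199 179 164 156 150 149 15
[... 1028 characters left out ...]
22 235 245 248 248 248 247 244 230 202 169 151 147 148 148 149 165 193 211 216]
 [216 215 215 214 211 208 205 204 204 204 204 204 204 205 207 210 213 214 221 235 245 248 248 248 247 244 232 209 180 157 148 147 147 149 164 192 211 215]
 [216 215 215 212 208 205 204 204 204 204 204 204 204 203 204 207 209 211 219 234 245 247 247 247 247 243 232 214 188 162 149 148 147 148 162 189 208 215]
 [215 215 213 209 205 203 204 203 203 203 204 204 203 203 203 204 204 207 217 233 244 247 247 247 246 241 228 211 186 161 149 148 148 148 157 179 202 213]
 [215 212 209 206 203 202 203 203 203 203 203 203 203 203 203 203 203 205 215 232 244 247 247 247 245 237 218 196 173 156 148 147 148 147 151 169 195 211]]
```

>>> jog_arm(motion=[[0,-0.107,0,0,0],[0,0,0,0,0],[0,0,0,0,0],[0,0,0,0,0],[0,0,0,0,0]])

```text
clock: 18.45
position: [0.504, 0.2217, 0.0562]
tool_rot: [3.138, -0.002, 1.41]
force: [10.1, 0.0, 0.2]
grip_width: 0.0089
finger_force: 78.5
```

Run:
```python
from h import *
w=cam('wrist');a=cam('top')
np.set_printoptions(linewidth=250)
g=w['px'].astype(int).sum(2)//3
print(g[143:158,240:270])
W=cv2.resize(w['px'][100:190,205:305,::-1],(480,432),interpolation=cv2.INTER_CUBIC)
B=cv2.resize(a['px'][90:240,330:430,::-1],(300,450),interpolation=cv2.INTER_CUBIC)
im=np.zeros((450,780,3),np.uint8);im[:432,:480]=W;im[:,480:]=B
cv2.imwrite('pics/f.png',im)
```

```text
[[218 217 217 217 216 212 205 197 190 186 183 173 157 147 143 143 142 143 150 153 146 137 134 136 141 148 167 196 214 219]
 [218 218 217 217 216 215 213 211 210 209 206 193 175 162 158 157 156 160 172 180 171 154 146 145 147 150 167 195 214 219]
 [217 217 217 216 216 216 215 215 215 216 212 198 179 166 163 163 162 167 183 193 184 162 150 148 149 151 165 192 211 218]
 [217 217 217 216 216 216 216 216 216 216 212 199 179 166 164 163 163 169 184 196 187 164 151 149 149 149 159 182 205 216]
 [217 217 216 216 216 216 216 216 216 216 212 200 184 172 169 170 169 171 182 192 183 161 150 149 149 149 153 171 198 214]
 [216 217 217 217 216 216 216 216 216 216 214 204 192 183 181 182 181 175 174 177 170 156 149 148 149 149 151 167 195 213]
 [215 216 217 217 216 216 216 216 216 216 212 203 193 185 183 184 183 175 165 160 156 151 149 149 149 149 150 166 195 213]
 [211 214 216 217 217 216 216 216 216 215 211 203 195 189 188 189 189 182 169 155 149 149 149 149 149 148 150 166 195 213]
 [207 210 214 216 216 216 216 216 216 216 215 216 218 219 219 219 219 213 193 164 149 148 148 148 149 148 149 165 194 212]
 [205 207 210 213 215 216 216 215 215 216 219 231 239 242 242 242 241 235 211 173 150 148 149 148 149 148 150 166 194 212]
 [204 204 206 209 212 213 212 212 212 215 222 235 245 248 248 248 247 241 217 176 151 148 148 148 149 150 158 175 197 212]
 [203 203 204 205 208 209 208 207 208 211 220 235 245 248 248 248 247 241 216 176 150 148 148 148 149 157 176 194 206 214]
 [203 203 203 204 204 205 205 205 205 207 217 233 244 247 247 247 247 240 215 174 150 147 148 148 149 163 189 207 214 215]
 [203 203 203 203 203 203 204 204 204 205 213 231 244 247 247 247 246 239 215 178 152 147 148 148 149 165 193 211 216 216]
 [203 203 203 203 203 203 204 203 203 203 212 231 243 247 247 247 246 239 219 187 157 148 149 148 149 164 193 211 216 216]]
```

View pics/f.png

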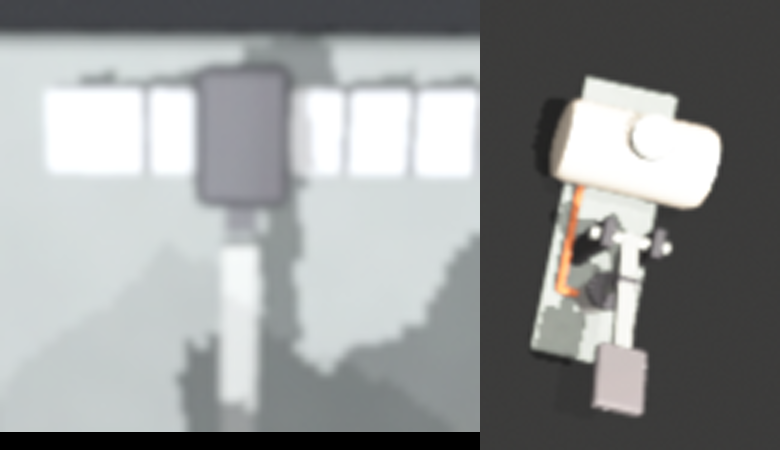

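The tongue and pointer meet tip to tip at about (240,235) in the crop, with centres at columns 254.6 and 254.65. The lever is up and the rider hasn't moved, so I'm handing in.

```bash
python3 -c "
from workcell import bot
print(bot.job_done())"
```

```text
the job is handed in; nothing more can be done
None
```

I handed the job in at about 18.5 s on the robot's clock, before any verdict was shown: four full pump strokes done, the lever left up, and the gripper holding the valve slide with its pointer level with the mark to within about 0.3 mm.

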